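# Lock the roller carrier's captive screws

### The arm

A 6-joint arm with a two-finger parallel gripper is mounted at the origin on the work surface. World frame = base frame: x ahead of the robot, y to its left, z up, the work surface at z = 0. Lengths are in mm, angles in rad, forces in N, time in s.
With the tool pointing down it reaches from about 300 to 875 mm from the base axis. Payload 6.4 kg.
Tool frame: the origin (TCP) lies at the very end of the fingers, on their centre line; the grasp point (between the pads) lies 19 mm behind it (robot.grip_point_offset is the distance from the TCP to the grasp point, in mm); z points along the fingers, y is the line along which they close (so a half turn about z gives the same grasp; the last joint's range is limited). The gripper opens to 88 mm and grips with 3 to 60 N. Pads are 18 mm wide; open, the fingers measure 123 mm over their backs; the gripper's body (75 mm by 187 mm) begins 45 mm behind the grasp point.
Start: joints at [-1.528, 0.181, 1.607, -0, 1.354, -0.206], TCP at [141.604, -557.306, 238.714] pointing down, gripper open.
Joint ranges: [-2.99, 2.99], [-0.89, 2.07], [0.3, 2.58], [-1.14, 4.28], [0, 2.63], [-3.12, 3.12]. Speed limits (rad/s): [2.57, 2.57, 3.01, 3.14, 3.14, 3.14].

### API

Orientations are given as a unit quaternion [x, y, z, w].
In Python, from cell import robot, vision gives the robot as it stands. The module is installed in compiled form; this text tells all that it offers. Calls block until the motion is done:
- robot.reach(position, orientation): joint-space move of the TCP to a pose.
- robot.line_to(position, attitude=None, max_speed=150, until_force=None): straight line of the TCP; attitude=None keeps the orientation; max_speed is the mean speed in mm/s. With until_force (N) it stops when the force on the tool has changed by that much, and returns True; else False.
- robot.move_j(angles): joint-space move.
- robot.gripper_to(opening, f_grip=None): finger opening in mm; f_grip is the grip in N (None keeps the last); returns when the fingers have stopped.
- robot.pause(seconds).
- robot.solve_ik(position, orientation): joint angles nearest the present ones, or None.
- robot.state(): the state.
- vision.snapshot(name): name is "side" or "top"; returns a dict with "pixels" (420x560x3 uint8, blue, green, red), "mtx" (3x3 intrinsics, pixels), "k1" (the pictures are not rectified: a ray, as slopes to the right and down, at radius r is drawn at 1 + k1 r^2 times it, then the intrinsics apply), "rvec" (rotation vector, rad) and "tvec" (3), from world to camera coordinates, as OpenCV has them. Camera axes: x right, y down, z forward; pixel columns grow to the right and rows downward; lengths in mm; the calibration is good to about 2 mm. A picture is of the moment at which its call begins. There is no depth.
A pose or a line that the arm cannot do raises robot.Unreachable and nothing moves.
- robot.finish_job(): hands the job in; it is judged then, once.
The state is a dict: "time_s": time; "joint_positions": joint angles; "joint_velocities": joint speeds; "joint_torque": joint torques, N m; "tool_pos": TCP position; "eef_rot": TCP orientation; "wrist_force": force on the tool from outside, world axes, zero at the start; "torque": the same for the moment, N m; "width": finger opening in mm; "grasp_force": force on a finger pad.
Only numpy, scipy, OpenCV 4.12 (cv2) and the standard library are available. Lean on these libraries where they do the work, as an engineer would, in place of code of your own. Each camera call takes 0.05 s, during which the arm holds its last target. There are 200 camera calls.

### The job

Take the orange-handled key from its stand and use it to turn both slotted captive screws on the roller carrier clockwise to the stop, so that each slot lines up with its red marks. Then stand the key back in its stand, upright and fully down. Touch the carrier only with the key, never with the gripper, and leave the spare parts lying around where they are.

Things in the scene. Friction and masses are not known exactly. Their poses are not given: they have to be found in the camera images.
- carrier: fixed roller carrier: blue base, aluminium plate 110 (x) x 250 (y) mm, plate top 32 mm above the bench; a black roller (64 mm across, top at 76 mm) in the middle, a slotted captive screw at each end, at y = +90 and -90 mm. Red marks on the plate, either side of each screw along y, show where the slot points when locked. Origin: centre of the underside.
- screw_a (a joint): turn of the screw at the carrier's y = +90 mm, rad, growing clockwise seen from above: 0 = slot along the carrier's x, 1.57 = slot along the carrier's y and in line with the red marks (locked); stop at 1.6. It turns stiffly (about 0.06 N m) and stays where it is left.
- screw_b (a joint): the same for the screw at the carrier's y = -90 mm
- screw_a_slot (a point): centre of the top face of the screw at y = +90 mm, 44 mm above the bench; it turns with the screw, its x axis lies along the slot, z up. Round brass head 36 mm across and 12 mm high; slot 7.5 mm wide, 28 mm long (closed by a 3 mm rim), 9 mm deep, dark floor.
- screw_b_slot (a point): the same for the screw at y = -90 mm
- key: loose key, 105 mm tall, 0.2 kg, upright in its stand. Origin: centre of the blade's lower edge; z up the shaft, x along the blade. Steel blade 24 (x) x 3.5 (y) mm, 16 mm high; shaft 14 mm round; collar 48 mm across, z = 56 to 61 mm; orange flat-sided handle 56 (x) x 22 (y) mm, z = 61 to 105 mm, gripped across the 22 mm. A half turn leaves it the same.
- stand: grey key stand fixed to the bench, 70 x 70 x 64 mm, with a round through hole of 33 mm in its top; the key hangs in it by its collar, blade downwards, its origin then 8 mm above the bench. Any yaw of the key will do. Origin: centre of the underside.
- stand_hole0 (a point): centre of the hole's mouth, on the stand's top, 64 mm above the bench
- black_roller: loose black rubber roller, 80 mm across, 45 mm high; leave alone. Origin: centre of the underside.
- red_roller: loose red roller, 54 mm across, 50 mm high; leave alone. Origin: centre of the underside.
- idler: loose black roller, 66 mm across, 30 mm high; leave alone. Origin: centre of the underside.
- foot: loose brown machine foot, 68 mm across, with an upright stud, 65 mm high; leave alone. Origin: centre of the underside.
- nut: loose large steel hexagon nut, 52 mm across corners, 22 mm high; leave alone. Origin: centre of the underside.
- buffer: loose black rubber block, 50 x 70 x 35 mm; leave alone. Origin: centre of the underside.
There are look-alikes about, which are no part of the job. Of the things that look like the key, the larger one is meant. What is shaped like the stand but green is not meant.

How it is judged:
By the outcome, as a careful person would: the job done as asked, in the order asked, and still so for the second after the job is handed in, with the robot touching nothing.
It also fails if it takes over 67 s, if anything falls off the work surface, if the arm or the gripper's body presses on something with over 40 N, if the wrist force passes 120 N, or if a joint passes its speed limit or range.

## Working session

There is one attempt and no reset: what is moved stays moved. The work goes in short steps, each a Python script; the robot and the scene stay as the last script left them, time stands still between calls to the robot, and variables do not carry over. Pictures are saved under pics/ and viewed, at most 10 in all, crops included, and the job is handed in when it is done.

```bash
mkdir -p pics
cat > h.py <<'E'
import numpy as np, cv2
from cell import robot, vision
def snap(n):
    s=vision.snapshot(n); return s
def proj(s,P):
    P=np.atleast_2d(np.asarray(P,float)); R=cv2.Rodrigues(np.array(s["rvec"],float))[0]
    c=P@R.T+np.array(s["tvec"],float).ravel(); x=c[:,:2]/c[:,2:]
    r2=(x**2).sum(1,keepdims=True); x=x*(1+s["k1"]*r2)
    K=np.array(s["mtx"]); return x*[K[0,0],K[1,1]]+[K[0,2],K[1,2]]
def ray(s,uv):
    K=np.array(s["mtx"],float); d=np.array([s["k1"],0,0,0],float)
    x=cv2.undistortPoints(np.array([[uv]],float),K,d).ravel()
    R=cv2.Rodrigues(np.array(s["rvec"],float))[0]
    return -R.T@np.array(s["tvec"],float).ravel(), R.T@np.array([x[0],x[1],1])
def atz(s,uv,z):
    o,d=ray(s,uv); return o+d*(z-o[2])/d[2]
E
python3 - <<'E'
from h import *
import pickle
for n in("top","side"):
    s=snap(n); pickle.dump(s,open(n+".pkl","wb")); cv2.imwrite(f"pics/{n}0.png",cv2.resize(s["pixels"],(800,600),interpolation=cv2.INTER_CUBIC))
    o,d=ray(s,(280,210)); print(n,o,d,s["k1"],np.array(s["mtx"]).tolist())
E
```

```text
top [ 385.65888924  -22.16251106 1373.69444309] [ 0.09070498  0.00369062 -0.99588646] -0.11023817485451758 [[474.66627682827954, 0.0, 282.5347059695607], [0.0, 474.66627682827954, 210.72470131519128], [0.0, 0.0, 1.0]]
side [176.7054863  795.82074351 792.0834926 ] [ 0.30309984 -0.70686187 -0.63931087] -0.052627538394347306 [[408.34566632003646, 0.0, 277.62035622185863], [0.0, 408.34566632003646, 204.1158785593499], [0.0, 0.0, 1.0]]
```

View pics/top0.png

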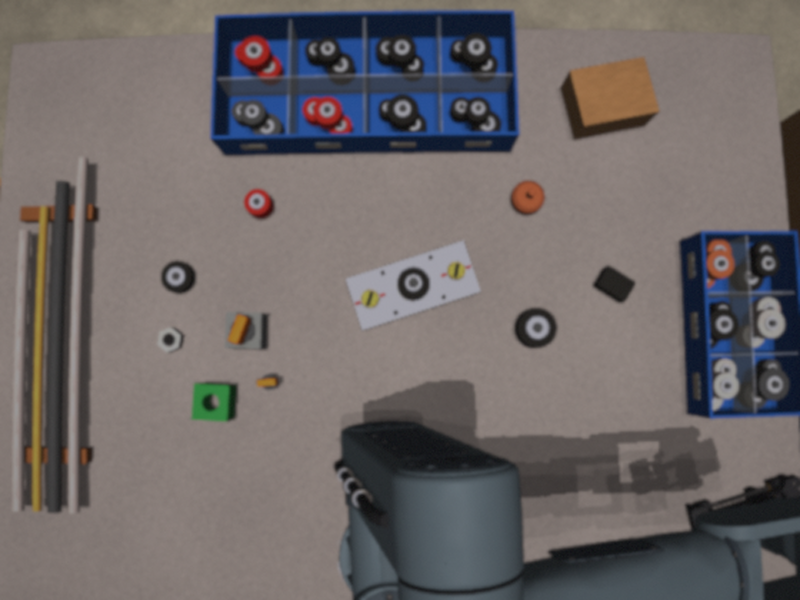

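View pics/side0.png

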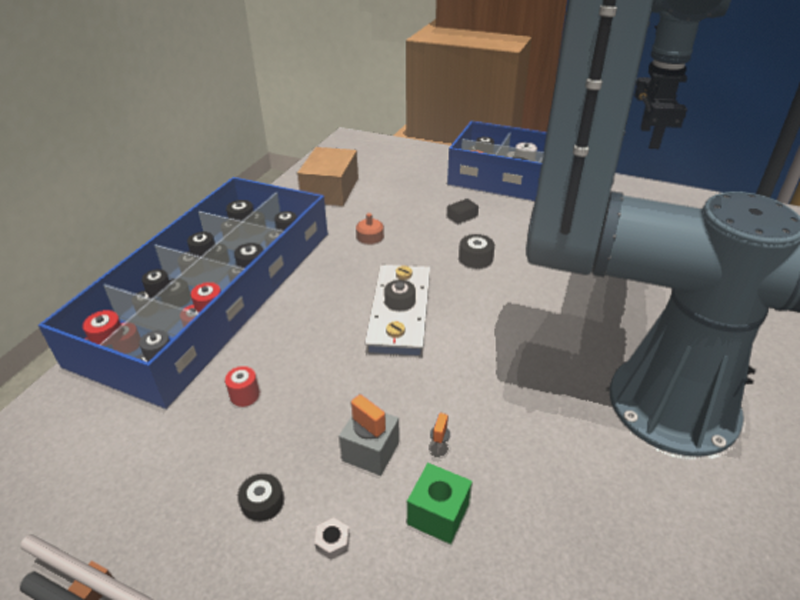

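Both pictures are in 800x600 pixels. Two things could be the key: the larger orange handle in the grey stand, top (238,330) / side (368,415), and a small orange key lying on the bench, top (268,381) / side (440,430). For the stand, there is the grey one, top (247,331), and a green look-alike, top (213,402). I choose the large key in the grey stand. The carrier is at top (413,284), with screw A (+y) at (371,298) and screw B at (456,271). Next, a close crop to check.

Run:
```python
from h import *
import pickle
t=pickle.load(open("top.pkl","rb"));s=pickle.load(open("side.pkl","rb"))
def crop(im,cx,cy,w,h): 
    return cv2.resize(im[cy-h//2:cy+h//2,cx-w//2:cx+w//2],(400,300),interpolation=cv2.INTER_CUBIC)
a=crop(t["pixels"],172,236,64,48);b=crop(t["pixels"],289,199,108,81)
c=crop(s["pixels"],265,302,84,63);d=crop(s["pixels"],280,214,88,66)
cv2.imwrite("pics/crops.png",np.vstack([np.hstack([a,b]),np.hstack([c,d])]))
```

```text
(no output)
```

View pics/crops.png

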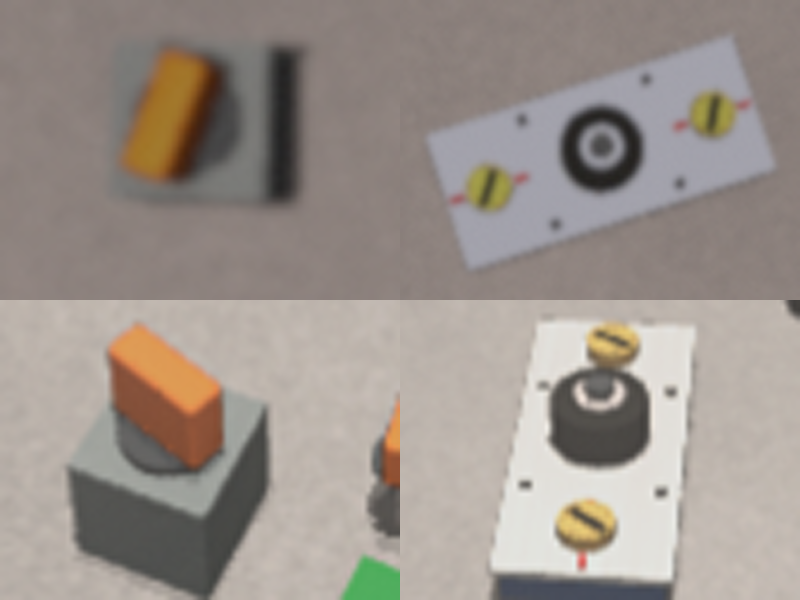

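The crops confirm it: the large key sits upright in the grey stand. The slots are partly turned, about 30° clockwise from the carrier's x axis. Next I fit the known shapes to the silhouettes in both cameras.

```bash
cat > fit.py <<'E'
from h import *
from scipy.optimize import minimize
SS=8
def box(lx,ly,z0,z1): return np.array([[a*lx/2,b*ly/2,z] for a in(-1,1) for b in(-1,1) for z in(z0,z1)])
def cyl(d,z0,z1): 
    t=np.linspace(0,2*np.pi,40,endpoint=False); return np.array([[d/2*np.cos(a),d/2*np.sin(a),z] for a in t for z in(z0,z1)])
def place(M,p):
    c,s=np.cos(p[2]),np.sin(p[2]); return M@np.array([[c,s,0],[-s,c,0],[0,0,1]])+[p[0],p[1],0]
def fit(s,mask,M,p0,yaw=True):
    ys,xs=np.nonzero(mask); u0,v0=xs.min()-6,ys.min()-6; w,h=np.ptp(xs)+13,np.ptp(ys)+13
    m=mask[v0:v0+h,u0:u0+w].astype(np.float32)
    def cost(q):
        p=[q[0],q[1],q[2]/30 if yaw else 0]
        H=cv2.convexHull(((proj(s,place(M,p))-[u0,v0]+.5)*SS-.5).astype(np.float32))
        im=np.zeros((h*SS,w*SS),np.uint8); cv2.fillConvexPoly(im,np.round(H*16).astype(np.int32),1,shift=4)
        return np.abs(cv2.resize(im.astype(np.float32),(w,h),interpolation=cv2.INTER_AREA)-m).sum()/m.sum()
    best=None
    for y in (np.array([-.5,0,.5])+p0[2])*30 if yaw else [0]:
        r=minimize(cost,[p0[0],p0[1],y],method="Nelder-Mead",options=dict(initial_simplex=np.array([p0[0],p0[1],y])+np.array([[0,0,0],[12,0,0],[0,12,0],[0,0,8]]),xatol=.05,fatol=1e-4))
        if best is None or r.fun<best.fun: best=r
    return np.round([best.x[0],best.x[1],best.x[2]/30,best.fun],3)
def comp(mask,uv):  # connected component nearest uv, holes filled
    mask=cv2.morphologyEx(mask.astype(np.uint8),cv2.MORPH_CLOSE,np.ones((3,3)))
    n,l,st,c=cv2.connectedComponentsWithStats(mask)
    k=min((i for i in range(1,n) if st[i,4]>25),key=lambda i:np.hypot(*(c[i]-uv)))
    cs,_=cv2.findContours((l==k).astype(np.uint8),cv2.RETR_EXTERNAL,cv2.CHAIN_APPROX_NONE)
    o=np.zeros_like(mask); cv2.drawContours(o,cs,-1,1,-1); return o>0
def hsv(s): return cv2.split(cv2.cvtColor(s["pixels"],cv2.COLOR_BGR2HSV))
E
python3 - <<'E'
from fit import *
import pickle
S={n:pickle.load(open(n+".pkl","rb")) for n in("top","side")}
uv=dict(top=dict(key=(166,230),a=(259,209),b=(319,189),st=(172,232)),side=dict(key=(257,290),a=(277,230),b=(283,190),st=(258,307)))
for n,s in S.items():
    H,Sa,V=hsv(s); print(n,"cols",[ (k,[int(c[v,u]) for c in(H,Sa,V)]) for k,(u,v) in uv[n].items()])
    om=comp((H<24)&(Sa>140)&(V>60),uv[n]["key"])
    g=atz(s,uv[n]["key"],100)
    print("key",fit(s,om,box(56,22,69,113),[g[0],g[1],0.0]),fit(s,om,box(56,22,69,113),[g[0],g[1],1.3]),om.sum())
    for k in "ab":
        ym=comp((H>12)&(H<36)&(Sa>90)&(V>90),uv[n][k]); g=atz(s,uv[n][k],44)
        print(k,ym.sum(),fit(s,ym,cyl(36,32,44),[g[0],g[1],0],False))
        # slot direction: dark pixels inside the head, back-projected to z=44
        ys,xs=np.nonzero(cv2.erode(ym.astype(np.uint8),np.ones((3,3)))); v=V[ys,xs].astype(float); w=np.clip(np.percentile(v,75)-v-25,0,None)
        P=np.array([atz(s,(x,y),40)[:2] for x,y in zip(xs,ys)]); c=(P*w[:,None]).sum(0)/w.sum(); D=P-c
        C=(D*w[:,None]).T@D; e,E=np.linalg.eigh(C); print("  slot c",c.round(1),"ang",np.degrees(np.arctan2(E[1,1],E[0,1])).round(1),"ratio",(e[1]/e[0]).round(1))
    print("rough stand", atz(s,uv[n]["st"],64).round(1))
E
```

```text
top cols [('key', [19, 188, 161]), ('a', [28, 107, 93]), ('b', [26, 100, 74]), ('st', [8, 134, 61])]
key [ 4.50960e+02  2.89637e+02 -3.01000e-01  3.31000e-01] [4.50613e+02 2.89736e+02 2.85900e+00 3.32000e-01] 189
a 95 [5.11837e+02 4.35720e+01 6.80000e-02 4.13000e-01]
  slot c [510.9  43.9] ang 162.2 ratio 9.7
b 96 [ 5.65868e+02 -1.27211e+02 -2.00000e-03  4.04000e-01]
  slot c [ 565.9 -128.6] ang 171.2 ratio 10.6
rough stand [446.6 283.1  64. ]
side cols [('key', [11, 162, 194]), ('a', [20, 101, 142]), ('b', [21, 96, 135]), ('st', [40, 6, 122])]
key [ 4.50035e+02  2.89499e+02 -5.75000e-01  2.52000e-01] [ 4.49657e+02  2.89735e+02 -5.77000e-01  2.52000e-01] 395
a 102 [5.11683e+02 4.30170e+01 3.10000e-02 3.41000e-01]
  slot c [508.4  44.7] ang 136.4 ratio 3.6
b 75 [ 5.66093e+02 -1.30009e+02  1.13000e-01  3.72000e-01]
  slot c [ 562.5 -128.2] ang 137.1 ratio 3.0
rough stand [438.9 312.6  64. ]
```

Run:
```python
from fit import *
import pickle
S={n:pickle.load(open(n+".pkl","rb")) for n in("top","side")}
uv=dict(top=dict(key=(166,230),a=(259,209),b=(319,189)),side=dict(key=(257,290),a=(277,230),b=(283,190)))
out=[]
for n,s in S.items():
    im=s["pixels"].astype(float); rb=im[...,2]-im[...,0]; V=im.max(2)
    def mask(u,v,f,r):
        w=np.zeros(rb.shape,bool); w[v-r:v+r,u-r:u+r]=1
        return comp((rb>f*np.percentile(rb[v-6:v+6,u-6:u+6],85))&w,(u,v))
    big=cv2.resize(s["pixels"],None,fx=6,fy=6,interpolation=cv2.INTER_CUBIC)
    def dr(P,col): 
        q=((proj(s,P)+.5)*6-.5); cv2.polylines(big,[cv2.convexHull(q.astype(np.float32)).astype(int)],True,col,1)
    u,v=uv[n]["key"]; om=mask(u,v,.45,22); g=atz(s,(u,v),100)
    M=box(56,22,69,113); k=fit(s,om,M,[g[0],g[1],-.4]); print(n,"key",k,om.sum()); dr(place(M,k),(255,0,0)); dr(place(box(56,22,113,113.1),k),(0,255,0))
    for c in "ab":
        u,v=uv[n][c]; ym=mask(u,v,.45,13); g=atz(s,(u,v),44); M=cyl(36,32,44)
        f=fit(s,ym,M,[g[0],g[1],0],False); dr(place(M,[f[0],f[1],0]),(255,0,0))
        # slot angle by matching a rendered slot stripe
        ys,xs=np.nonzero(cv2.erode(ym.astype(np.uint8),np.ones((3,3)))); vv=V[ys,xs]
        P=np.array([atz(s,(x,y),44)[:2] for x,y in zip(xs,ys)])-f[:2]; ok=np.hypot(*P.T)<15; P=P[ok]; vv=vv[ok]
        best=max((-np.corrcoef(vv,np.exp(-((-P[:,0]*np.sin(a)+P[:,1]*np.cos(a)-o)/4.5)**2))[0,1],np.degrees(a),o) for a in np.arange(0,np.pi,.02) for o in np.arange(-5,5.1,.5))
        print(c,ym.sum(),f,"slot",np.round(best,2))
        a=np.radians(best[1]); 
        dr(place(box(28,7.5,44,44.1),[f[0],f[1],a]),(0,255,0))
    cr=lambda x,y:big[int(y*6)-150:int(y*6)+150,int(x*6)-200:int(x*6)+200]
    cx=[(172,234),(289,199)] if n=="top" else [(262,304),(280,212)]
    out.append(np.hstack([cr(*c) for c in cx]))
cv2.imwrite("pics/ov.png",np.vstack(out))
```

```text
top key [ 4.50648e+02  2.90466e+02 -3.19000e-01  3.42000e-01] 189
a 127 [5.11444e+02 4.32480e+01 9.80000e-02 2.83000e-01] slot [  0.99 162.72   0.  ]
b 125 [ 5.65883e+02 -1.28405e+02  8.80000e-02  2.35000e-01] slot [  0.99 169.6    0.  ]
side key [ 4.50780e+02  2.89112e+02 -5.26000e-01  1.73000e-01] 429
a 116 [5.10543e+02 4.49960e+01 1.33000e-01 3.11000e-01] slot [  0.98 159.28   0.  ]
b 85 [ 5.65031e+02 -1.30432e+02  3.50000e-02  2.21000e-01] slot [  0.98 166.16  -4.  ]
```

View pics/ov.png

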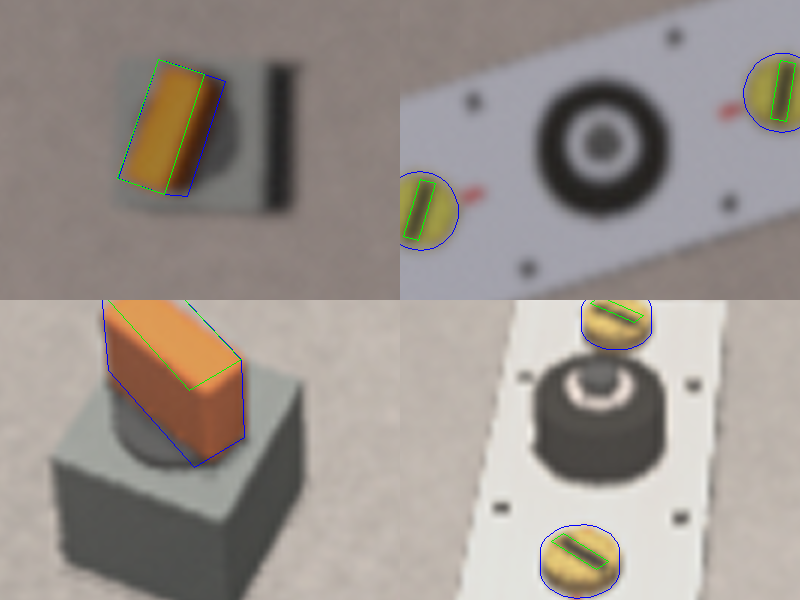

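```bash
cat >> h.py <<'E'
def ori(yaw,flip=0):
    # tool down, tool y along the key's y (key x at yaw)
    yaw=yaw+np.pi*flip; c,s=np.cos(yaw),np.sin(yaw)
    from scipy.spatial.transform import Rotation as R
    return R.from_matrix(np.array([[-c,-s,0],[-s,c,0],[0,0,-1]]).T).as_quat().tolist()
A=np.array([511.2,43.8]);B=np.array([565.6,-129.0]);KEY=np.array([450.7,289.9])
YA,YB,YL=np.radians([-17.5,-10.5,-72.4])
E
python3 - <<'E'
from h import *
import pickle
s=pickle.load(open("top.pkl","rb"))
print("stand",atz(s,(170.6,231.4),64).round(1), [atz(s,p,64).round(1).tolist() for p in((158.1,219.2),(183.2,243.5))])
for f in(0,1):
    for n,p,z,y in (("key",KEY,200,-.34),("k",KEY,74,-.34),("A",A,105,YA),("A",A,105,YL-.25),("B",B,105,YB),("B",B,105,YL-.25)):
        q=robot.solve_ik([*p,z],ori(y,f)); print(f,n,None if q is None else np.round(q,2))
E
```

```text
stand [448.3 287.1  64. ] [[482.6, 322.7, 64.0], [414.5, 251.5, 64.0]]
0 key [ 0.35  0.13  1.74 -0.    1.27 -0.88]
0 k [ 0.35  0.31  1.82 -0.    1.01 -0.88]
0 A [-0.15  0.21  1.87 -0.    1.06 -1.41]
0 A [-0.15  0.21  1.87 -0.    1.06 -0.2 ]
0 B [-0.43  0.34  1.7  -0.    1.1  -1.82]
0 B [-0.43  0.34  1.7  -0.    1.1  -0.49]
1 key [ 0.35  0.13  1.74 -0.    1.27  2.26]
1 k [ 0.35  0.31  1.82 -0.    1.01  2.26]
1 A [-0.15  0.21  1.87 -0.    1.06  1.73]
1 A [-0.15  0.21  1.87 -0.    1.06  2.94]
1 B [-0.43  0.34  1.7  -0.    1.1   1.33]
1 B [-0.43  0.34  1.7  -0.    1.1   2.66]
```

Run:
```python
from h import *
o=ori(-.34)
robot.reach([*KEY,190],o)
robot.gripper_to(60)
print(robot.line_to([*KEY,74],o,150,until_force=8))
robot.gripper_to(10,45); st=robot.state(); print(st["width"],st["grasp_force"],st["wrist_force"],st["tool_pos"])
robot.line_to([*KEY,190],o,200); st=robot.state(); print(st["width"],st["grasp_force"],st["wrist_force"],st["time_s"])
robot.reach([*A,165],ori(YA))
s=snap("side"); t=snap("top")
import pickle; pickle.dump((t,s),open("held.pkl","wb"))
c=s["pixels"][110:270,180:380]; d=t["pixels"][130:250,210:370]
cv2.imwrite("pics/held.png",np.vstack([cv2.resize(c,(600,480),interpolation=3)]))
print(robot.state()["time_s"])
```

```text
False
21.637806968594884 44.938300643116236 [-0.89602314 -0.38055514  1.31461405] [450.77516638 289.94041172  74.17623448]
21.95196581627633 44.93861457332969 [-0.74339019 -0.5512446  -2.23129702] 6.1583
7.2583
```

View pics/held.png

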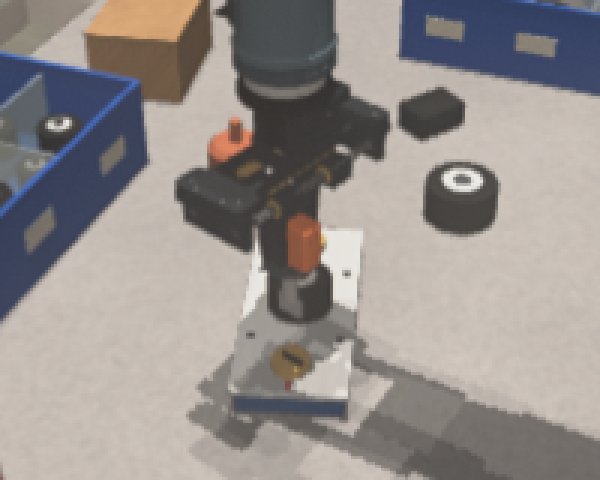

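The key is held upright above screw A. The handle is at (305,243) in the crop and the slot is at (293,357) below it. Now I lower it with a force guard and, if needed, search around.

```bash
cat >> h.py <<'E'
def insert(C,yaw,offs):
    o=ori(yaw); ex=np.array([np.cos(yaw),np.sin(yaw)]); ey=np.array([-ex[1],ex[0]])
    for a,b in offs:
        p=C+a*ex+b*ey
        robot.line_to([*p,113],o,100)
        hit=robot.line_to([*p,102.5],o,30,until_force=6)
        st=robot.state(); print((a,b),hit,np.round(st["tool_pos"],1),np.round(st["wrist_force"],1),round(st["time_s"],1))
        if st["tool_pos"][2]<106: return p
        robot.line_to([*p,112],o,100)
OFF=[(0,0),(0,1.5),(0,-1.5),(2,0),(-2,0),(2,1.5),(-2,-1.5),(2,-1.5),(-2,1.5),(0,3),(0,-3)]
E
python3 - <<'E'
from h import *
print(insert(A,YA,OFF[:5]))
E
```

```text
(0, 0) False [511.1  43.8 102.4] [-1.2  0.  -2.6] 8.4
[511.2  43.8]
```

```bash
cat >> h.py <<'E'
def turn(C,y0,y1,n):
    z=robot.state()["tool_pos"][2]
    for y in np.linspace(y0,y1,n+1)[1:]:
        robot.line_to([*C,z],ori(y),60); st=robot.state()
        print(round(np.degrees(y),1),"F",np.round(st["wrist_force"],1),"Mz",np.round(st["torque"][2],3),"t",round(st["time_s"],2),"w",round(st["width"],2))
        if abs(st["torque"][2])>.5: break
    return y
E
python3 - <<'E'
from h import *
y=turn(A,YA,np.radians(-79),6)
turn(A,y,np.radians(-88),5)
E
```

```text
-27.7 F [ 1.1 -0.5 -1.3] Mz 0.011 t 8.75 w 21.87
-38.0 F [ 0.1 -0.4 -1.7] Mz -0.026 t 9.07 w 21.47
-48.2 F [ 1.1 -0.2 -0.6] Mz 0.031 t 9.4 w 21.67
-58.5 F [ 0.3  0.8 -1.3] Mz 0.006 t 9.72 w 21.76
-68.8 F [-1.   0.4 -2.4] Mz -0.047 t 10.05 w 21.87
-79.0 F [ 1.4  0.7 -0.9] Mz 0.029 t 10.38 w 21.59
-80.8 F [ 1.2  0.5 -1.7] Mz 0.062 t 10.62 w 21.23
-82.6 F [ 0.7  1.  -2.3] Mz 0.028 t 10.88 w 21.55
-84.4 F [ 2.   0.9 -2.1] Mz 0.08 t 11.12 w 21.2
-86.2 F [ 2.   0.3 -1.7] Mz 0.155 t 11.38 w 21.49
-88.0 F [ 1.9  0.6 -2. ] Mz 0.333 t 11.62 w 21.83
```

Run:
```python
from h import *
turn(A,np.radians(-88),np.radians(-74),1)
z=120
robot.line_to([*A,z],None,60); print(robot.state()["wrist_force"])
robot.line_to([*A,165],None,150)
robot.reach([*B,165],ori(YB))
s=snap("side"); t=snap("top")
c=s["pixels"][180:255,240:340];d=t["pixels"][160:235,235:335]
cv2.imwrite("pics/a_done.png",np.hstack([cv2.resize(x,(400,300),interpolation=2) for x in(c,d)]))
print(robot.state()["time_s"])
```

```text
-74.0 F [ 0.5 -0.4 -1.5] Mz 0.043 t 12.02 w 21.48
[-0.35437112  0.80743444 -2.15741156]
14.2667
```

View pics/a_done.png

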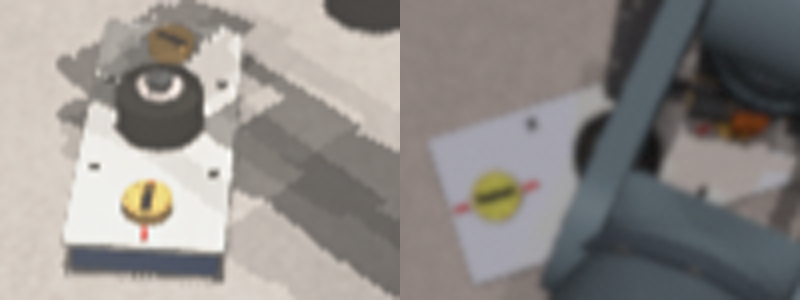

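Screw A's slot, at (148,197) on the left and (497,195) on the right, now lines up with its red marks. Next, screw B.

Run:
```python
from h import *
p=insert(B,YB,OFF[:5])
if p is not None:
    y=turn(p,YB,np.radians(-79),6)
    y=turn(p,y,np.radians(-88),5)
    turn(p,y,np.radians(-74),1)
    robot.line_to([*p,120],None,60); robot.line_to([*p,190],None,150)
    H=np.array([448.3,287.1]); robot.reach([*H,190],ori(-.34))
    s=snap("side"); t=snap("top")
    a,b,c=s["pixels"][180:255,240:340],t["pixels"][160:235,235:335],s["pixels"][225:345,180:340]
    cv2.imwrite("pics/b_done.png",np.vstack([np.hstack([cv2.resize(x,(400,300),interpolation=2) for x in(a,b)]),np.hstack([cv2.resize(c,(400,300),interpolation=2),np.zeros((300,400,3),np.uint8)])]))
    print(robot.state()["time_s"])
```

```text
(0, 0) False [ 565.5 -129.   102.4] [ 0.2 -0.3 -1.1] 15.4
-21.9 F [ 1.2  3.1 -1.9] Mz 0.048 t 15.78 w 21.73
-33.3 F [ 2.2  3.4 -1.7] Mz 0.061 t 16.13 w 21.69
-44.8 F [ 2.9  2.8 -2. ] Mz 0.034 t 16.48 w 21.52
-56.2 F [ 1.9  3.2 -0.5] Mz 0.067 t 16.83 w 21.84
-67.6 F [ 2.9  4.1 -0.1] Mz 0.039 t 17.18 w 21.79
-79.0 F [ 2.3  2.6 -1.1] Mz -0.018 t 17.53 w 21.78
-80.8 F [ 2.6  2.  -0.6] Mz 0.005 t 17.78 w 21.71
-82.6 F [ 2.8  2.2 -1.2] Mz 0.06 t 18.03 w 21.79
-84.4 F [ 2.6  2.7 -0.6] Mz 0.059 t 18.28 w 21.37
-86.2 F [ 2.4  1.9 -1.9] Mz 0.173 t 18.53 w 21.4
-88.0 F [ 1.9  1.6 -0.8] Mz 0.317 t 18.78 w 21.77
-74.0 F [ 0.4 -0.2 -1.9] Mz -0.029 t 19.18 w 21.62
21.925
```

View pics/b_done.png

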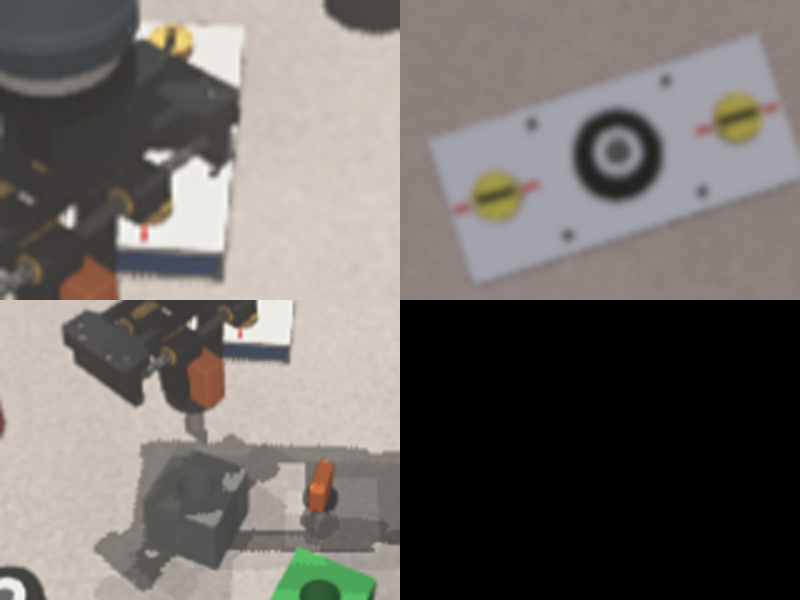

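Both slots line up with their red marks (top right: A (497,195), B (738,118)). The key hangs above the grey stand, whose hole is at about (200,487) in the lower crop. I check that hole against the earlier measurement and lower the key.

Run:
```python
from h import *
import pickle
s=pickle.load(open("side.pkl","rb")); print("side hole",atz(s,(259.7,299.5),64).round(1))
H=np.array([448.3,287.1]); o=ori(-.34)
robot.line_to([*H,140],o,150)
for d in[(0,0),(2,2),(-3,0),(0,-3),(3,0),(0,3)]:
    p=H+d; robot.line_to([*p,134],o,100)
    hit=robot.line_to([*p,75],o,60,until_force=8); st=robot.state(); print(d,hit,st["tool_pos"],st["wrist_force"],st["time_s"])
    if st["tool_pos"][2]<78: break
    robot.line_to([*p,134],o,100)
if st["tool_pos"][2]<78:
    if not hit:
        print(robot.line_to([*p,73.2],o,15,until_force=5),robot.state()["tool_pos"][2])
    robot.gripper_to(50); robot.line_to([*p,190],o,150); print(robot.state()["wrist_force"])
    robot.reach([500,100,300],o)
    S=[snap("side"),snap("top")]
    cv2.imwrite("pics/end.png",np.hstack([cv2.resize(x,(400,300),interpolation=2) for x in(S[0]["pixels"][255:330,210:310],S[1]["pixels"][200:275,130:230])]))
    pickle.dump(S,open("end.pkl","wb")); print(robot.state()["time_s"])
```

```text
side hole [444.  292.9  64. ]
(0, 0) False [448.6968156  287.28083583  75.41917312] [ 0.22808777  0.30988409 -1.48490769] 23.7917
True 74.18391168542405
[ 0.21998745 -0.31235722 -1.2700406 ]
26.5083
```

View pics/end.png

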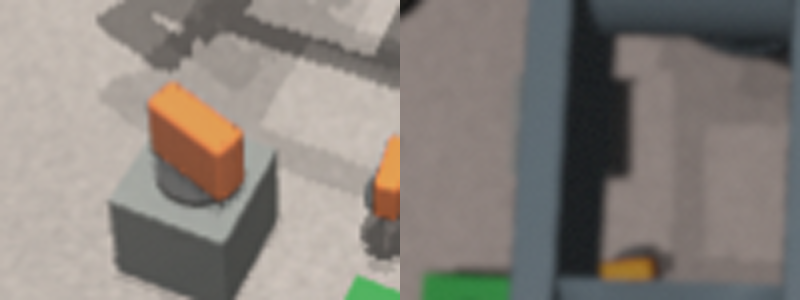

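The key stands upright at (197,142), with its collar flat on the grey stand. It touched down at the same height at which I picked it up (TCP 74.2 mm), so it is fully down. Handing in.

```bash
python3 -c "
from h import *
print(robot.finish_job())"
```

```text
the job is handed in; nothing more can be done
None
```

I turned both screws clockwise to the stop, with each slot in line with its red marks, stood the key back in its grey stand upright and fully down, and handed the job in at about 26.5 s; no verdict was returned.

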